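Set a filtration manifold to draw through its funnel only

TASK

Before the pump is coupled, set the three-station vacuum filtration manifold so that it will draw through the funnel only: push the valve lever of the station with the bare support round until it is fully shut (across its pipe, at its stop), and push the lever of the station that carries the funnel round until it is fully open (in line with its pipe, at its stop). Push the levers gently with a fingertip, pinching and lifting nothing; leave the capped station's lever alone and the funnel, the cap and the things standing about where they are.

Things in the scene. Friction and masses are not known exactly. Their poses are not given: they have to be found in the camera images.
- valve_bare (a joint): Quarter-turn lever of the bare station (nothing on its support); starts open or nearly open. 0 rad = fully shut at its stop, across the pipe (along +y of point pivot_bare); 1.571 = fully open at its stop, in line with the pipe (along -x of that point, to the header). Grows counter-clockwise from above. Friction 0.12 N m (2 to 3 N at the end); no spring: stays where left.
- valve_funnel (a joint): Quarter-turn lever of the funnel station (carries the white funnel); starts shut or nearly shut. 0 rad = fully shut at its stop, across the pipe (along +y of point pivot_funnel); 1.571 = fully open at its stop, in line with the pipe (along -x of that point, to the header). Grows counter-clockwise from above. Friction 0.12 N m (2 to 3 N at the end); no spring: stays where left.
- valve_capped (a joint): Quarter-turn lever of the capped station (black rubber cap on its support); starts shut and is to be left alone. 0 rad = fully shut at its stop, across the pipe (along +y of point pivot_capped); 1.571 = fully open at its stop, in line with the pipe (along -x of that point, to the header). Grows counter-clockwise from above. Friction 0.12 N m (2 to 3 N at the end); no spring: stays where left.
- pivot_bare (a point): Pivot of the lever of the bare station (nothing on its support), at the lever's mid-height, 86 mm above the table. Axes: x along the pipe from header to support, z up (the same for all stations). The support disc (40 mm, white frit, top 80 mm above the table) stands 105 mm on the +x side; the header pipe (22 mm thick) runs across 72 mm on the -x side.
- pivot_funnel (a point): Pivot of the lever of the funnel station (carries the white funnel), at the lever's mid-height, 86 mm above the table. Axes: x along the pipe from header to support, z up (the same for all stations). All three levers alike: flat bar reaching 62 mm from the pivot, its outer 42 mm a black sleeve 14 mm wide, 10 mm high (81 to 91 mm above the table).
- pivot_capped (a point): Pivot of the lever of the capped station (black rubber cap on its support), at the lever's mid-height, 86 mm above the table. Axes: x along the pipe from header to support, z up (the same for all stations). Under each lever a stop plate 26 mm square about the pivot, top 76 mm above the table; all pipes lie below 53 mm. Stations stand 125 mm apart.
- tip_bare (a point): Outer end of the lever of the bare station (nothing on its support), at mid-height and mid-width; the lever runs straight from point pivot_bare to here.
- tip_funnel (a point): Outer end of the lever of the funnel station (carries the white funnel), at mid-height and mid-width; the lever runs straight from point pivot_funnel to here.
- tip_capped (a point): Outer end of the lever of the capped station (black rubber cap on its support), at mid-height and mid-width; the lever runs straight from point pivot_capped to here.
- station_bare: Fixed steel pipework of the bare station (nothing on its support): valve body, lever and support. Origin on the table under the lever's pivot, axes as point pivot_bare.
- station_funnel: Fixed steel pipework of the funnel station (carries the white funnel): valve body, lever and support. Origin on the table under the lever's pivot, axes as point pivot_funnel.
- station_capped: Fixed steel pipework of the capped station (black rubber cap on its support): valve body, lever and support. Origin on the table under the lever's pivot, axes as point pivot_capped.
- funnel_rim (a point): Centre of the mouth of the loose white plastic funnel, a round cup of 58 mm across the rim that is slipped over its support disc; the rim is about 140 mm above the table. Origin in the middle of the mouth, z up. To be left standing.
- cap_top (a point): Centre of the top of the loose black rubber blanking cap, 50 mm across and 17 mm high, slipped over its support disc; its top is about 88 mm above the table. To be left in place.
- beaker: Loose 50 ml beaker, 46 mm across, 58 mm high, beside the manifold; bystander. Origin at the centre of its underside.
- reagent_bottle: Loose 250 ml bottle with a lid, 60 mm across, 94 mm high, beside the manifold; bystander. Origin at the centre of its underside.
- dropper: Loose small dropper bottle with a lid, 33 mm across, 62 mm high, standing between two of the supports; bystander. Origin at the centre of its underside.
- forceps: Loose steel forceps, 127 mm long, 9 mm high, lying on the table in front of the manifold; bystander. Origin at the centre of their underside, length along their y axis.
- filter_disc: Loose small syringe filter, 28 mm across, 20 mm high, on the table beside the manifold's front; bystander. Origin at the centre of its underside.

How it is judged:
At the end, for the whole second after the job is handed in: The bare station's lever is within 0.1 rad (6 degrees) of its shut stop, the funnel station's within 0.1 rad of its open stop, both at rest; the capped station's lever is still shut (below 0.12 rad); funnel and cap sit on their supports within 12 mm of where they were (value of joint valve_bare below 0.1 rad and value of joint valve_funnel above 1.47 rad and value of joint valve_capped below 0.12 rad and not (velocity of joint valve_bare above 0.05 rad/s or velocity of joint valve_bare below -0.05 rad/s) and not (velocity of joint valve_funnel above 0.05 rad/s or velocity of joint valve_funnel below -0.05 rad/s) and distance of each of funnel_rim, cap_top from where it was at the start of the episode below 0.012 m); the robot touches nothing.
It fails at once if a lever or valve is pinched or forced: the fingers press on a station with more than 40 N (contact force between the fingers and station_bare above 40 N or contact force between the fingers and station_funnel above 40 N or contact force between the fingers and station_capped above 40 N).
It fails at once if the capped station's lever is turned (value of joint valve_capped above 0.15 rad).
It fails at once if the funnel is lifted, tipped or pushed off its support (distance of funnel_rim from where it was at the start of the episode above 0.015 m or angle between funnel_rim's own z axis and vertical above 0.2 rad).
It fails at once if the cap is lifted or pushed off its support (distance of cap_top from where it was at the start of the episode above 0.015 m).
It fails at once if a bystander (beaker, bottles, forceps, syringe filter) is lifted or moved more than 20 mm (distance of any of beaker, dropper, reagent_bottle, forceps, filter_disc from where it was at the start of the episode above 0.02 m).
It also fails if it takes over 51 s, if anything falls off the work surface, if the arm or the gripper's body presses on something with over 40 N, if the wrist force passes 120 N, or if a joint passes its speed limit or range.

ROBOT

A 7-joint arm with a two-finger parallel gripper is mounted at the origin on a cart in front of the work surface, level with it; the furniture and walls round the work are solid. World frame = base frame: x ahead of the robot, y to its left, z up, the work surface at z = 0. Lengths are in m, angles in rad, forces in N, time in s.
With the tool pointing down it reaches from about 0.425 to 0.875 m from the base axis. Payload 4.7 kg.
Tool frame: the origin (TCP) lies on the centre line of the jaws, within the pads' length; the fingertips stand 14 mm ahead of it and the grasp point (between the pads) lies 5 mm behind it; z points along the fingers, x is the direction in which the jaws open and shut, and the axes are right-handed (so a half turn about z gives the same grasp; the last joint's range is limited). The gripper opens to 87 mm and grips with 3 to 60 N. Pads are 19 mm wide; open, the fingers measure 117 mm over their backs; the gripper's body (75 mm by 190 mm) begins 51 mm behind the grasp point.
Start: joints at [-1.126, 0.321, -0.07, 1.45, 0.023, 1.371, -0.057], TCP at [0.271, 0.591, 0.237] pointing down, gripper open.
Joint ranges: [-2.86, 2.86], [-0.3, 2.09], [-1.38, 1.24], [0.06, 2.45], [-1.56, 4.7], [0.09, 2.05], [-2.69, 2.69]. Speed limits (rad/s): [2.57, 2.57, 3.14, 3.14, 3.14, 3.14, 3.14].

INTERFACE

Orientations are given as a rotation vector (axis times angle).
In Python, from bench import ctrl gives the robot as it stands.
- The arm moves only by the tool drive_tool, never from a script. Its argument "rows" is a list that holds one entry, the list of rows, each a list of 5 numbers: the shift along the tool's x, y, z scaled (see below), then the turn about the tool's z scaled (see below), then the closure in counts, from 0 (fully open) to 255 (shut). In form: [[[dx, dy, dz, spin, jaw], ...]]. A call has 1 to 20 rows; each row is the pose to reach, as a shift and turn from the pose commanded when the call began, along the tool's axes at that moment, turning the shorter way round; what a row does not reach only later rows make up. The controller multiplies each number of a shift by 300 mm and each number of a turn by pi rad. A row lasts 1/8 s, in which the tool goes at most 62.5 mm and 10.7 degrees, less where a joint would pass 70% of its speed; a pose out of reach is approached as far as the arm can. A call with a number of a shift or a turn outside -1 to 1 is refused whole. A call with a gripper value outside its range is refused whole. The fingers move at their own pace and stop on an object; "grip_force" is the grip in N (left out, the last holds). Time passes only in rows, so rows that repeat a pose let the fingers close. It gives the time, the measured TCP pose, the force and the opening at its end, in the units of the state.
- ctrl.get_state(): the state, without advancing time (a new reading comes with each control period).
- ctrl.get_image(name): name is "scene" or "side" or "wrist"; returns a dict with "img" (420x560x3 uint8, blue, green, red), "camera_matrix" (3x3 intrinsics, pixels), "R" (3x3) and "t" (3): a world point X has camera coordinates R X + t. Camera axes: x right, y down, z forward; pixel columns grow to the right and rows downward; lengths in m; the calibration is good to about 2 mm. A picture is of the moment at which its call begins. There is no depth.
- ctrl.close_job(): hands the job in, once; it reports no verdict.
The state is a dict: "time": time; "joint_positions": joint angles; "qd": joint speeds; "joint_torque": joint torques, N m; "position": TCP position; "tool_rot": TCP orientation; "ft_force": force on the tool from outside, world axes, zero at the start; "torque": the same for the moment, N m; "grip_width": opening from 0.0 (shut) to 1.0 (fully open).
Only numpy, scipy, OpenCV 4.12 (cv2) and the standard library are available. Lean on these libraries where they do the work, as an engineer would, in place of code of your own. Each camera call takes 0.05 s, during which the arm holds its last target.

## Working session

There is one attempt and no reset: what is moved stays moved. The work goes in short steps, Python scripts to look and compute and a tool call to move; the robot and the scene stay as the last step left them, time stands still between calls to the robot, and variables do not carry over. Pictures are saved under pics/ and viewed, and the job is handed in when it is done.

Besides the shell and the picture viewer there is one more tool, called after "Request:" as name(argument=value, ...), one argument or row to a line, values as JSON. drive_tool: Moves the arm, as the interface text tells. Its arguments: {"type":"object","properties":{"rows":{"type":"array"},"grip_force":{"type":"number"}},"required":["rows"]}

```bash
mkdir -p pics; python3 - <<'E'
from bench import ctrl
import cv2,json
print(ctrl.get_state())
for n in ("scene","side","wrist"):
    d=ctrl.get_image(n); cv2.imwrite(f"pics/{n}0.png",d["img"]); print(n,d["camera_matrix"],d["R"],d["t"])
E
```

```text
{'time': 0.0, 'joint_positions': array([-1.12591854,  0.32186669, -0.07005622,  1.45166949,  0.02258938,
        1.37079408, -0.05691035]), 'qd': array([ 1.41090481e-04,  1.43011940e-03, -6.65504356e-04,  1.74740682e-03,
       -4.68965712e-05, -1.49705721e-03, -1.51200240e-03]), 'joint_torque': array([-1.44657802e-04, -4.91281199e+01, -4.04041372e-01, -3.12529457e+01,
       -6.39271550e-02,  4.36902686e-02,  1.96388032e-04]), 'position': array([0.2712632 , 0.59011367, 0.23543565]), 'tool_rot': array([ 2.64394757e+00,  1.69470491e+00, -2.49483711e-03]), 'ft_force': array([-0.61888474,  0.67565729,  0.41238823]), 'torque': array([0.01420105, 0.01052078, 0.01741122]), 'grip_width': 1.0037660909768549}
scene [[393.08162371   0.         277.23844872]
 [  0.         393.08162371 214.04026249]
 [  0.           0.           1.        ]] [[-0.89580688 -0.44427844  0.01211176]
 [-0.35495439  0.69876975 -0.62107022]
 [ 0.26746478 -0.5606581  -0.78366133]] [0.47531665 0.21240427 0.82910807]
side [[406.55772678   0.         272.51150046]
 [  0.         406.55772678 206.32645831]
 [  0.           0.           1.        ]] [[-0.99706516  0.07651141  0.00265779]
 [ 0.02713466  0.38564406 -0.92224854]
 [-0.0715875  -0.91946977 -0.38658836]] [0.48994427 0.0661658  0.97180725]
wrist [[337.90684336   0.         282.79830495]
 [  0.         337.90684336 205.55567925]
 [  0.           0.           1.        ]] [[ 0.41758428  0.90863752 -0.00111047]
 [ 0.87747008 -0.40294265  0.26016049]
 [ 0.23594413 -0.10961333 -0.96556475]] [-0.64903981 -0.03232527  0.38869397]
```

View pics/scene0.png

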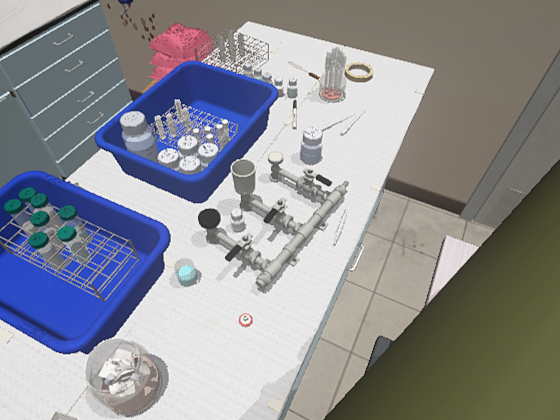

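View pics/side0.png

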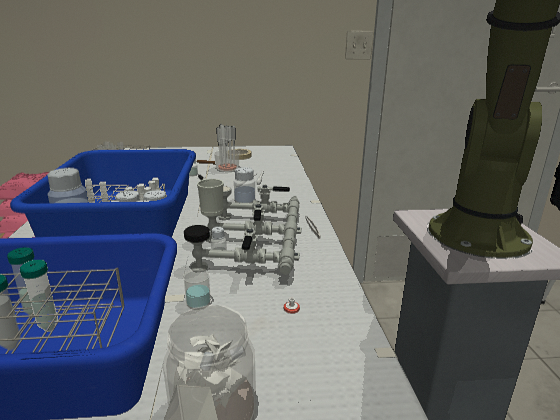

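View pics/wrist0.png

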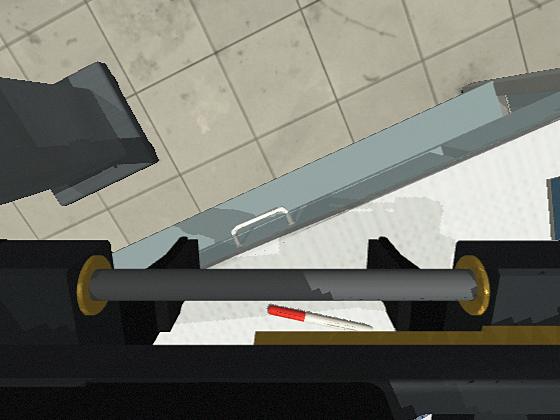

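The scene view shows cap at (209,218), funnel at (243,175), and the bare disc at (275,158), with levers near (235,253), (271,215) and (321,181). I'll zoom in and mask the dark sleeves.

```bash
cat > h.py <<'E'
import numpy as np,cv2
from bench import ctrl
def ray(d,uv,z):
    K,R,t=map(np.array,(d["camera_matrix"],d["R"],d["t"])); c=-R.T@t
    v=R.T@np.linalg.inv(K)@np.array([uv[0],uv[1],1.]); return c+v*(z-c[2])/v[2]
def proj(d,X):
    K,R,t=map(np.array,(d["camera_matrix"],d["R"],d["t"])); p=K@(R@np.array(X)+t); return p[:2]/p[2]
E
python3 - <<'E'
from h import *
for n,(x0,y0,x1,y1) in (("scene",(180,130,360,310)),("side",(170,150,330,310))):
    d=ctrl.get_image(n); im=d["img"]; np.save(f"{n}.npy",d,allow_pickle=True)
    cv2.imwrite(f"pics/{n}z.png",cv2.resize(im[y0:y1,x0:x1],(600,600),interpolation=cv2.INTER_CUBIC) if n=="side" else cv2.resize(im[y0:y1,x0:x1],(600,600),interpolation=cv2.INTER_CUBIC))
    m=(im.max(2)<45).astype(np.uint8); k,l,s,c=cv2.connectedComponentsWithStats(m)
    for i in range(1,k):
        if s[i,4]>15 and x0<c[i][0]<x1 and y0<c[i][1]<y1:
            p=np.argwhere(l==i)[:,::-1].astype(np.float32); r=cv2.minAreaRect(p)
            e=cv2.boxPoints(r)
            a=(e[0]+e[1])/2;b=(e[2]+e[3])/2
            if r[1][0]*1>0 and np.linalg.norm(a-b)<max(r[1])-.5: a=(e[1]+e[2])/2;b=(e[3]+e[0])/2
            z=.09
            print(n,s[i],c[i].round(1),ray(d,c[i],z).round(4),a,b,ray(d,a,z).round(4),ray(d,b,z).round(4))
E
```

```text
side [273 187  17   4  61] [280.6 188.5] [ 0.4637 -0.1025  0.09  ] [273.  188.5] [289.  188.5] [ 0.4825 -0.1037  0.09  ] [ 0.4433 -0.101   0.09  ]
side [254 210   7  11  72] [257.  214.9] [0.5282 0.0532 0.09  ] [257. 210.] [257. 220.] [0.5272 0.0271 0.09  ] [0.5293 0.0785 0.09  ]
side [184 225  26  18 371] [196.5 233.5] [0.646  0.1315 0.09  ] [209.  233.5] [184.  233.5] [0.6225 0.1333 0.09  ] [0.6696 0.1299 0.09  ]
side [242 236  10  14 108] [246.6 242.5] [0.5522 0.1748 0.09  ] [248.48114 235.56604] [244.59436 249.1698 ] [0.5481 0.1473 0.09  ] [0.5561 0.1996 0.09  ]
```

View pics/scenez.png

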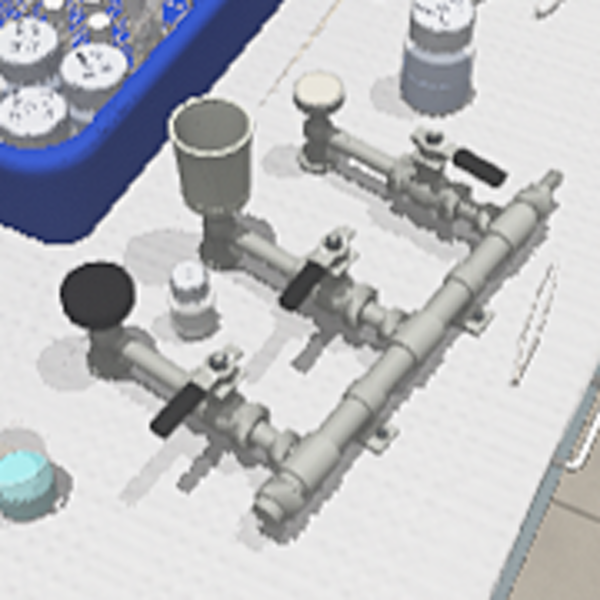

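View pics/sidez.png

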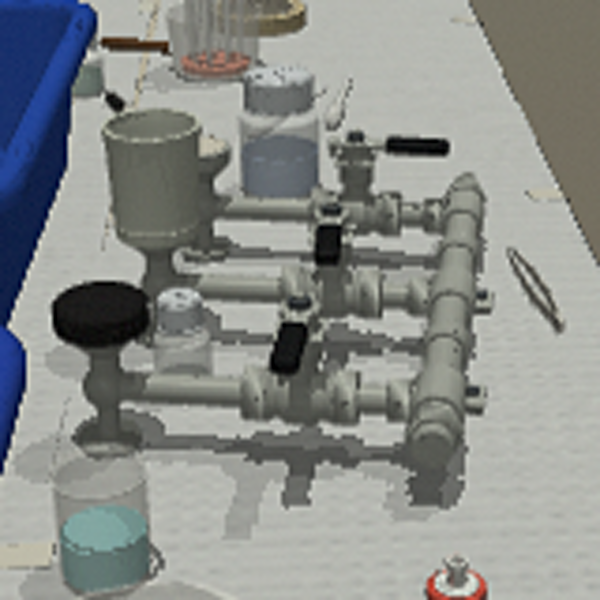

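```bash
python3 - <<'E'
from h import *
S=ctrl.get_image("scene");D=ctrl.get_image("side")
im=S["img"];x0,y0,x1,y1=180,130,360,310
m=((im.max(2)<80)&(im.max(2).astype(int)-im.min(2)<25)).astype(np.uint8); k,l,s,c=cv2.connectedComponentsWithStats(m)
for i in range(1,k):
    if s[i,4]>15 and x0<c[i][0]<x1 and y0<c[i][1]<y1: 
        p=np.argwhere(l==i)[:,::-1].astype(np.float32); r=cv2.minAreaRect(p);e=cv2.boxPoints(r)
        a,b=((e[0]+e[1])/2,(e[2]+e[3])/2) if np.linalg.norm(e[0]-e[1])<np.linalg.norm(e[1]-e[2]) else ((e[1]+e[2])/2,(e[3]+e[0])/2)
        print(s[i],c[i].round(1),ray(S,c[i],.088).round(4),ray(S,a,.088).round(4),ray(S,b,.088).round(4))
f=lambda u,v:(180+u*.3-.35,130+v*.3-.35)
g=lambda u,v:(170+u*160/600-.37,150+v*160/600-.37)
for n,p,q,z in (("cap top",(97,293),(101,305),.088),("fun rim",(211,132),(154,124),.14),("bare disc",(318,92),None,.08),
   ("piv cap",(222,360),(300,303),.095),("piv fun",(334,241),(332,208),.095),("piv bare",(434,137),(356,140),.095)):
    print(n,ray(S,f(*p),z).round(4),ray(D,g(*q),z).round(4) if q else '')
E
```

```text
[316 175  16  11  79] [323.2 180. ] [ 0.4622 -0.1081  0.088 ] [ 0.4827 -0.1135  0.088 ] [ 0.4427 -0.1033  0.088 ]
[198 209  22  20 348] [208.8 218.4] [0.6436 0.1148 0.088 ] [0.6233 0.105  0.088 ] [0.6645 0.1259 0.088 ]
[264 209  14  14  96] [270.2 215.4] [0.5266 0.0459 0.088 ] [0.5244 0.025  0.088 ] [0.5295 0.0669 0.088 ]
[225 245  17  16 114] [232.9 252.4] [0.5511 0.1677 0.088 ] [0.5469 0.1486 0.088 ] [0.5547 0.1882 0.088 ]
cap top [0.6449 0.1129 0.088 ] [0.6475 0.1166 0.088 ]
fun rim [ 0.6233 -0.0082  0.14  ] [ 0.6258 -0.0143  0.14  ]
bare disc [ 0.604  -0.1333  0.08  ] 
piv cap [0.5418 0.1269 0.095 ] [0.5456 0.1358 0.095 ]
piv fun [0.5221 0.0065 0.095 ] [0.5239 0.0118 0.095 ]
piv bare [ 0.5008 -0.1154  0.095 ] [ 0.5033 -0.1025  0.095 ]
```

Spacing check: cap, funnel and bare supports are 125 mm apart as they should be, which gives station y ≈ (0.163, 0.987). The pivots are about funnel (0.521, 0.007) and bare (0.500, -0.117). I'll move over the area with the jaws closing.

Request:
drive_tool(
  rows=[
    [[-0.06,0.08,0,-0.03,255],[-0.15,0.2,0,-0.06,255],[-0.25,0.32,0,-0.085,255],[-0.35,0.45,0,-0.085,255],[-0.45,0.58,0,-0.085,255],[-0.55,0.7,0,-0.085,255],[-0.6,0.78,0,-0.085,255],[-0.62,0.8,0,-0.085,255],[-0.62,0.8,0,-0.085,255]],
  ],
  grip_force=20,
)

```text
time: 1.48
position: [0.4115, 0.3219, 0.2367]
tool_rot: [-2.395, -2.032, -0.0]
ft_force: [-1.1, 0.2, -0.3]
grip_width: 0.06
```

Request:
drive_tool(
  rows=[
    [[-0.1,0.08,0,0,255],[-0.25,0.2,0,0,255],[-0.4,0.3,0,0,255],[-0.55,0.42,0,0,255],[-0.7,0.53,0,0,255],[-0.8,0.6,0,0,255],[-0.83,0.62,0,0,255],[-0.83,0.62,0,0,255]],
  ],
)

```text
time: 2.48
position: [0.5546, 0.0471, 0.2363]
tool_rot: [-2.393, -2.034, 0.0]
ft_force: [0.1, 1.1, 0.4]
grip_width: 0.008
```

```bash
python3 - <<'E'
from h import *
for n in ("wrist","scene"):
    d=ctrl.get_image(n); cv2.imwrite(f"pics/{n}1.png",d["img"])
d=ctrl.get_image("wrist")
for n,X in (("pf",(.521,.0065,.095)),("pb",(.5005,-.1165,.095)),("pc",(.5415,.13,.095)),("rim",(.6245,-.011,.14))): print(n,proj(d,X))
print(ctrl.get_state()["position"])
E
```

```text
pf [228.91252806 167.54905253]
pb [ 83.48807283 166.85539395]
pc [374.5412936  168.14860991]
rim [224.86024578 304.69811502]
[0.55425602 0.04813329 0.23646491]
```

View pics/wrist1.png

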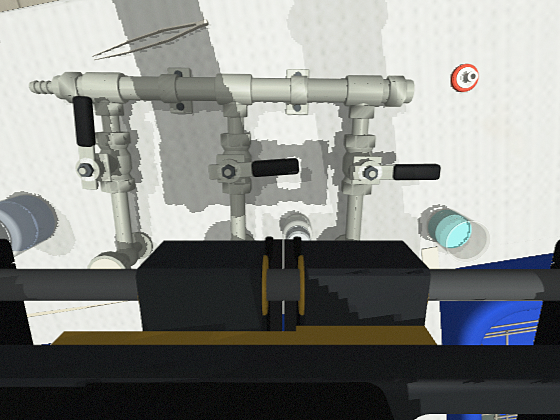

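View pics/scene1.png

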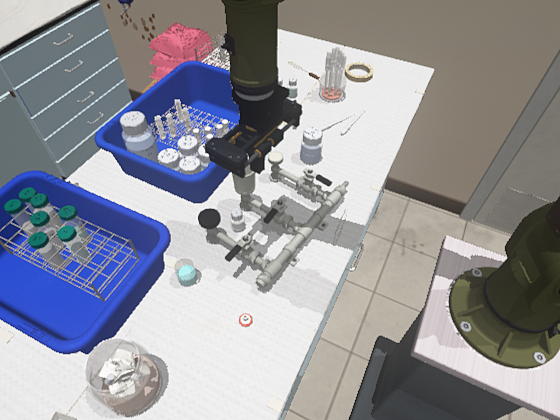

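Wrist view shows all three pivots at about (88,170), (229,171), (370,173) and the sleeves clearly. I'll refine the geometry from it.

```bash
python3 - <<'E'
from h import *
d=ctrl.get_image("wrist"); im=d["img"]
m=(im.max(2)<60).astype(np.uint8); m[232:]=0; k,l,s,c=cv2.connectedComponentsWithStats(m)
ey=np.array([.163,.987]);ex=np.array([.987,-.163])
piv={}
for n,p in (("b",(88,170)),("f",(229,171)),("c",(370.5,173))): piv[n]=ray(d,p,.096)[:2]; print(n,piv[n].round(4))
v=piv["c"]-piv["b"]; print("spacing",np.linalg.norm(v)/2,v/np.linalg.norm(v))
for i in range(1,k):
    if s[i,4]>200:
        p=np.argwhere(l==i)[:,::-1].astype(np.float32); r=cv2.minAreaRect(p);e=cv2.boxPoints(r)
        a,b=((e[0]+e[1])/2,(e[2]+e[3])/2) if np.linalg.norm(e[0]-e[1])<np.linalg.norm(e[1]-e[2]) else ((e[1]+e[2])/2,(e[3]+e[0])/2)
        A,B=ray(d,a,.09)[:2],ray(d,b,.09)[:2]; C=ray(d,c[i],.09)[:2]
        print(s[i],a,b,A.round(4),B.round(4),"len",np.linalg.norm(A-B))
        n=min(piv,key=lambda q:np.linalg.norm(piv[q]-C)); P=piv[n]
        far=max((A,B),key=lambda q:np.linalg.norm(q-P)); near=B if far is A else A
        for w in (far-P,far-near): print(n,"theta",np.arctan2(-w@ex,w@ey),np.linalg.norm(w))
E
```

```text
b [ 0.5037 -0.1131]
f [0.5238 0.006 ]
c [0.545  0.1258]
spacing 0.12123342987038663 [0.17013616 0.98542056]
[ 72  96  22  51 911] [81.05266 95.51362] [ 84.55562 146.30652] [ 0.4434 -0.1033] [ 0.4839 -0.1133] len 0.04170182447579756
b theta 1.5733576760229988 0.06111072777522861
b theta 1.4921508793193992 0.04170182447579756
[250 159  48  19 734] [296.85278 165.93909] [250.16241 169.27411] [0.5297 0.0643] [0.5261 0.0235] len 0.04094440674957341
f theta 0.06288532604299167 0.05857203021765345
f theta 0.07507694231271304 0.04094440674957341
[392 165  47  16 727] [392.      172.49998] [438.      172.49998] [0.5488 0.1459] [0.5552 0.1858] len 0.04042457640631819
c theta -0.005887487381746196 0.06086774161963806
c theta 0.0034104201193263335 0.04042457640631819
```

Capped 0, funnel about 0.07 and bare about 1.53 rad. The tool axes now match the station axes (tool x = station y, tool y = station x). Relative to the funnel pivot the tool is at sx=+24, sy=+47 mm, so I'm descending there.

Request:
drive_tool(
  rows=[
    [[0,0,0.1,0,255],[0,0,0.2,0,255],[0,0,0.3,0,255],[0,0,0.37,0,255],[0,0,0.42,0,255],[0,0,0.45,0,255],[0,0,0.47,0,255],[0,0,0.47,0,255]],
  ],
)

```text
time: 3.68
position: [0.5549, 0.0455, 0.0957]
tool_rot: [2.396, 2.032, 0.0]
ft_force: [-0.0, -0.5, -0.1]
grip_width: 0.007
```

```bash
python3 - <<'E'
from h import *
for n,(x0,y0,x1,y1) in (("scene",(180,130,360,310)),("side",(170,150,330,310))):
    d=ctrl.get_image(n); cv2.imwrite(f"pics/{n}2.png",cv2.resize(d["img"][y0:y1,x0:x1],(500,500),interpolation=cv2.INTER_CUBIC))
cv2.imwrite("pics/wrist2.png",ctrl.get_image("wrist")["img"])
E
```

```text
(no output)
```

View pics/scene2.png

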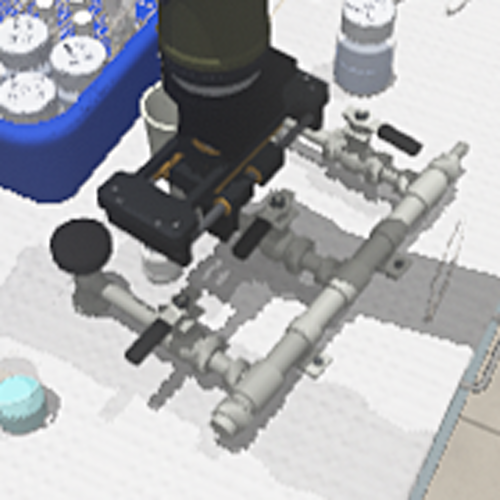

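View pics/side2.png

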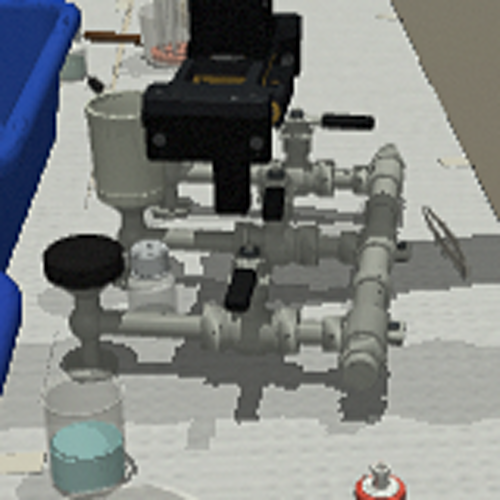

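View pics/wrist2.png

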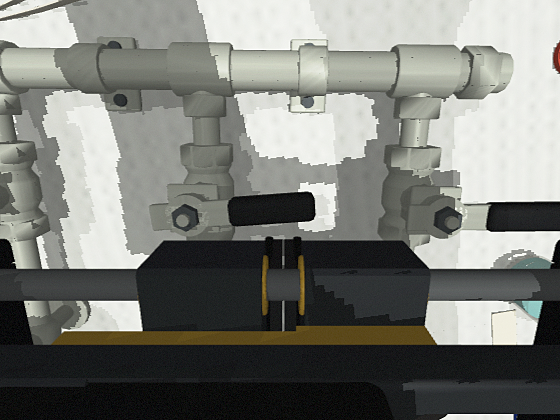

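The side view shows the finger on the support side of the funnel lever, about 10 mm clear of it, and the gripper body clear of the funnel. I'll start the push and watch the force.

Request:
drive_tool(
  rows=[
    [[0,-0.015,0,0,255],[0,-0.025,0,0,255],[0.004,-0.035,0,0,255],[0.008,-0.045,0,0,255],[0.012,-0.054,0,0,255],[0.016,-0.063,0,0,255],[0.018,-0.071,0,0,255],[0.018,-0.08,0,0,255],[0.018,-0.09,0,0,255],[0.018,-0.1,0,0,255]],
  ],
)

```text
time: 5.08
position: [0.5259, 0.0558, 0.0956]
tool_rot: [-2.395, -2.032, -0.0]
ft_force: [3.7, -1.0, -1.2]
grip_width: 0.009
```

```bash
python3 - <<'E'
from h import *
cv2.imwrite("pics/wrist3.png",ctrl.get_image("wrist")["img"])
E
```

```text
(no output)
```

View pics/wrist3.png

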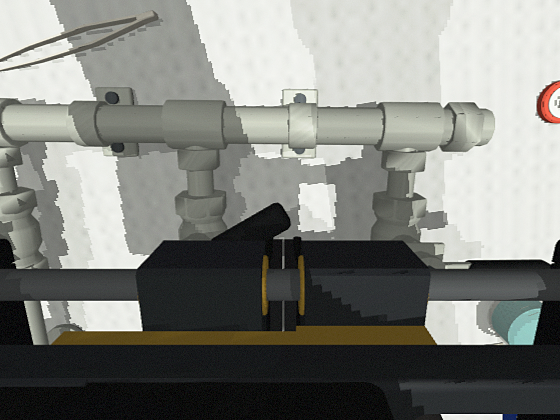

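Lever at roughly 0.5 rad with 3.7 N, as expected. I'll continue round the arc.

Request:
drive_tool(
  rows=[
    [[0,-0.01,0,0,255],[-0.001,-0.02,0,0,255],[-0.003,-0.032,0,0,255],[-0.01,-0.045,0,0,255],[-0.016,-0.058,0,0,255],[-0.022,-0.07,0,0,255],[-0.029,-0.082,0,0,255],[-0.036,-0.093,0,0,255],[-0.045,-0.1,0,0,255],[-0.055,-0.11,0,0,255],[-0.065,-0.118,0,0,255],[-0.065,-0.118,0,0,255]],
  ],
)

```text
time: 6.62
position: [0.4873, 0.0418, 0.0954]
tool_rot: [-2.396, -2.031, 0.002]
ft_force: [0.7, -0.2, 1.2]
grip_width: 0.008
```

```bash
python3 - <<'E'
from h import *
cv2.imwrite("pics/wrist4.png",ctrl.get_image("wrist")["img"])
E
```

```text
(no output)
```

View pics/wrist4.png

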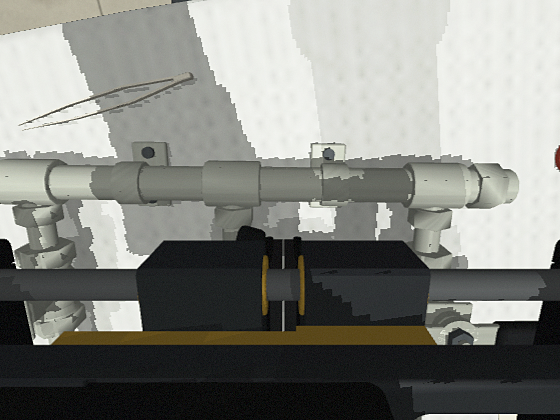

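Request:
drive_tool(
  rows=[
    [[-0.008,-0.005,0,0,255],[-0.015,-0.01,0,0,255],[-0.022,-0.013,0,0,255],[-0.028,-0.015,0,0,255],[-0.028,-0.015,0,0,255]],
  ],
)

```text
time: 7.3
position: [0.4819, 0.0344, 0.0955]
tool_rot: [-2.396, -2.032, 0.001]
ft_force: [0.6, 1.9, -0.7]
grip_width: 0.004
```

```bash
python3 - <<'E'
from h import *
d=ctrl.get_image("scene"); x0,y0,x1,y1=180,130,360,310
cv2.imwrite("pics/scene5.png",cv2.resize(d["img"][y0:y1,x0:x1],(500,500),interpolation=cv2.INTER_CUBIC))
E
```

```text
(no output)
```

View pics/scene5.png

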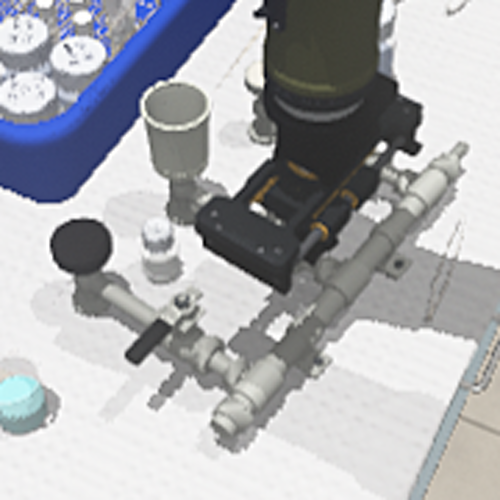

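The funnel and cap are undisturbed and the force is about 2 N (friction only). I'll nudge on in small steps until the stop shows in the force.

Request:
drive_tool(
  rows=[
    [[-0.004,0,0,0,255],[-0.008,0,0,0,255],[-0.008,0,0,0,255]],
  ],
)

```text
time: 7.72
position: [0.4812, 0.0324, 0.0954]
tool_rot: [-2.395, -2.032, 0.001]
ft_force: [-0.8, 2.3, 0.7]
grip_width: 0.005
```

Request:
drive_tool(
  rows=[
    [[-0.003,0,0,0,255],[-0.005,0,0,0,255],[-0.005,0,0,0,255]],
  ],
)

```text
time: 8.1
position: [0.4812, 0.0307, 0.0954]
tool_rot: [-2.395, -2.032, 0.001]
ft_force: [-0.8, 2.8, 0.1]
grip_width: 0.003
```

Request:
drive_tool(
  rows=[
    [[-0.003,0,0,0,255],[-0.005,0,0,0,255],[-0.005,0,0,0,255]],
  ],
)

```text
time: 8.48
position: [0.4812, 0.0291, 0.0955]
tool_rot: [2.396, 2.032, -0.0]
ft_force: [-0.5, 2.8, -0.4]
grip_width: 0.002
```

Request:
drive_tool(
  rows=[
    [[-0.002,0,0,0,255],[-0.004,0,0,0,255],[-0.004,0,0,0,255]],
  ],
)

```text
time: 8.85
position: [0.481, 0.028, 0.0955]
tool_rot: [2.396, 2.032, -0.0]
ft_force: [-1.3, 2.3, -0.1]
grip_width: 0.006
```

Still only friction, so the finger is thinner than I allowed for. Continuing.

Request:
drive_tool(
  rows=[
    [[-0.003,0,0,0,255],[-0.005,0,0,0,255],[-0.005,0,0,0,255]],
  ],
)

```text
time: 9.22
position: [0.481, 0.0273, 0.0956]
tool_rot: [-2.395, -2.033, -0.001]
ft_force: [-1.3, 5.6, -1.2]
grip_width: 0.008
```

Request:
drive_tool(
  rows=[
    [[-0.002,0,0,0,255],[-0.004,0,0,0,255],[-0.004,0,0,0,255]],
  ],
)

```text
time: 9.6
position: [0.4809, 0.0272, 0.0957]
tool_rot: [-2.394, -2.033, -0.003]
ft_force: [-0.3, 6.5, -1.5]
grip_width: 0.004
```

```bash
python3 - <<'E'
from h import *
d=ctrl.get_image("side"); x0,y0,x1,y1=170,150,330,310
cv2.imwrite("pics/side6.png",cv2.resize(d["img"][y0:y1,x0:x1],(500,500),interpolation=cv2.INTER_CUBIC))
cv2.imwrite("pics/wrist6.png",ctrl.get_image("wrist")["img"])
E
```

```text
(no output)
```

View pics/side6.png

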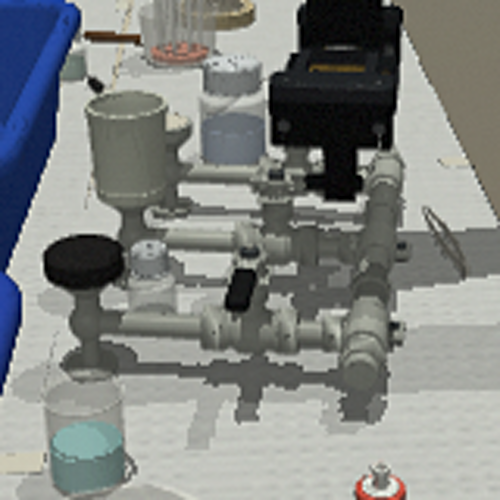

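View pics/wrist6.png

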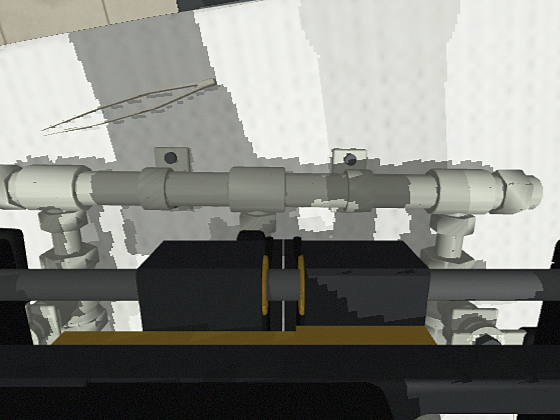

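The force rose to 6.5 N with no further motion, so the funnel lever is at its open stop. I'll back off, lift, and cross over to the −y side of the bare lever.

Request:
drive_tool(
  rows=[
    [[0.03,0,0,0,255],[0.06,0,0,0,255],[0.06,0,-0.1,0,255],[0.06,0,-0.22,0,255],[0,0,-0.25,0,255],[-0.1,0,-0.25,0,255],[-0.22,0,-0.25,0,255],[-0.35,0,-0.25,0,255],[-0.47,0,-0.25,0,255],[-0.56,0,-0.25,0,255],[-0.59,0,-0.25,0,255],[-0.59,0,-0.25,0,255]],
  ],
)

```text
time: 11.2
position: [0.4514, -0.1495, 0.1701]
tool_rot: [-2.396, -2.031, 0.001]
ft_force: [-0.6, 0.6, 0.4]
grip_width: 0.006
```

```bash
python3 - <<'E'
from h import *
cv2.imwrite("pics/wrist7.png",ctrl.get_image("wrist")["img"])
for n,(x0,y0,x1,y1) in (("scene",(180,130,360,310)),("side",(170,150,330,310))):
    d=ctrl.get_image(n); cv2.imwrite(f"pics/{n}7.png",cv2.resize(d["img"][y0:y1,x0:x1],(500,500),interpolation=cv2.INTER_CUBIC))
E
```

```text
(no output)
```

View pics/wrist7.png

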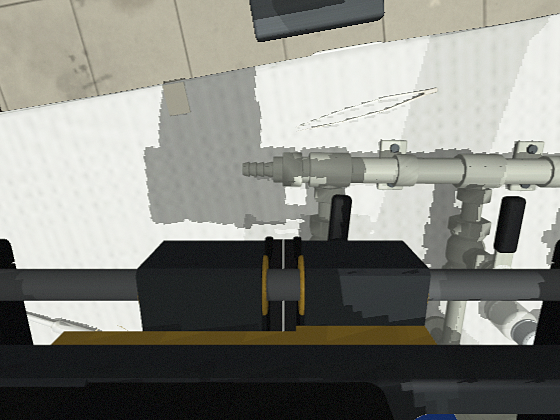

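View pics/scene7.png

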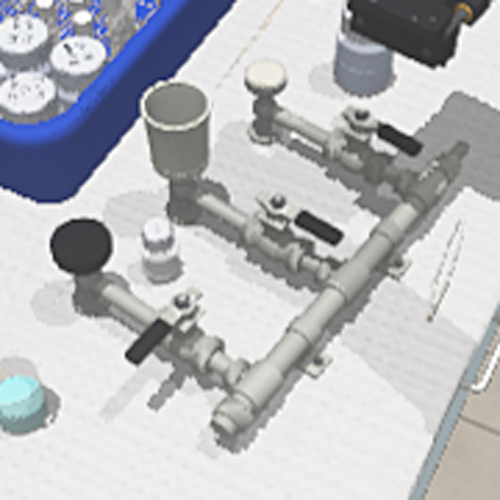

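View pics/side7.png

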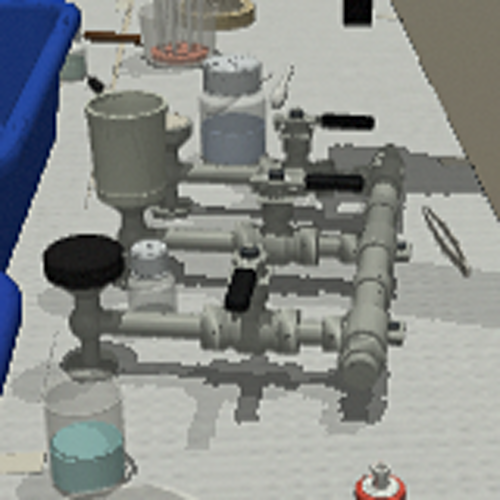

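The funnel lever is now in line with its pipe in both views. The tool stands at sx=-45, sy=-40 mm from the bare pivot, clear of its lever, so I'm descending.

Request:
drive_tool(
  rows=[
    [[0,0,0.08,0,255],[0,0,0.16,0,255],[0,0,0.22,0,255],[0,0,0.25,0,255],[0,0,0.25,0,255],[0.02,0,0.25,0,255],[0.04,0,0.25,0,255],[0.06,0,0.25,0,255],[0.07,0,0.25,0,255],[0.08,0,0.25,0,255],[0.09,0,0.25,0,255],[0.09,0,0.25,0,255]],
  ],
)

```text
time: 12.85
position: [0.4559, -0.1232, 0.0956]
tool_rot: [2.396, 2.032, -0.001]
ft_force: [-1.2, -3.4, 1.6]
grip_width: 0.003
```

```bash
python3 - <<'E'
from h import *
cv2.imwrite("pics/wrist8.png",ctrl.get_image("wrist")["img"])
E
```

```text
(no output)
```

View pics/wrist8.png

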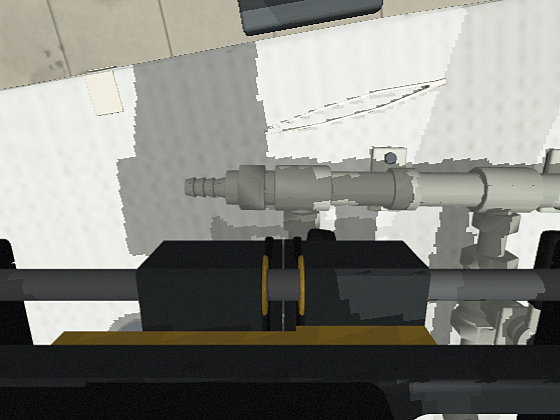

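Request:
drive_tool(
  rows=[
    [[0.014,-0.006,0,0,255],[0.027,-0.009,0,0,255],[0.041,-0.011,0,0,255],[0.055,-0.011,0,0,255],[0.07,-0.01,0,0,255],[0.085,-0.007,0,0,255],[0.1,-0.003,0,0,255],[0.115,0.004,0,0,255],[0.129,0.012,0,0,255],[0.143,0.022,0,0,255],[0.143,0.022,0,0,255]],
  ],
)

```text
time: 14.28
position: [0.4701, -0.0804, 0.0955]
tool_rot: [-2.395, -2.033, -0.001]
ft_force: [-0.7, 0.1, -0.9]
grip_width: 0.006
```

```bash
python3 - <<'E'
from h import *
cv2.imwrite("pics/wrist9.png",ctrl.get_image("wrist")["img"])
for n,(x0,y0,x1,y1) in (("scene",(180,130,360,310)),):
    d=ctrl.get_image(n); cv2.imwrite(f"pics/{n}9.png",cv2.resize(d["img"][y0:y1,x0:x1],(500,500),interpolation=cv2.INTER_CUBIC))
E
```

```text
(no output)
```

View pics/wrist9.png

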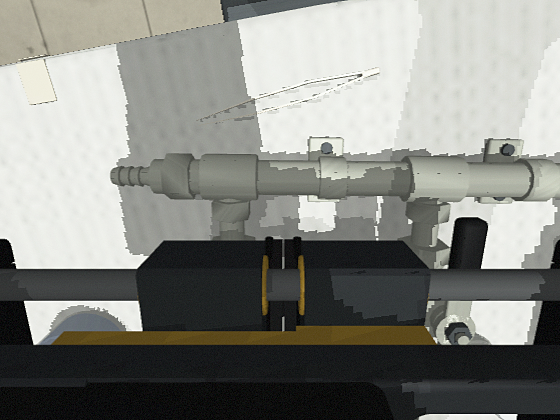

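View pics/scene9.png

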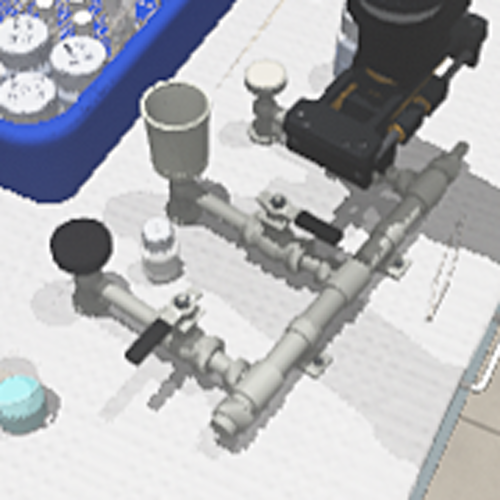

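Request:
drive_tool(
  rows=[
    [[0.007,0.006,0,0,255],[0.013,0.012,0,0,255],[0.02,0.02,0,0,255],[0.027,0.03,0,0,255],[0.034,0.039,0,0,255],[0.039,0.047,0,0,255],[0.043,0.055,0,0,255],[0.043,0.055,0,0,255]],
  ],
)

```text
time: 15.38
position: [0.4885, -0.0709, 0.0956]
tool_rot: [2.395, 2.033, 0.001]
ft_force: [-1.3, -1.5, 0.1]
grip_width: 0.003
```

Request:
drive_tool(
  rows=[
    [[0,0.003,0,0,255],[0.002,0.007,0,0,255],[0.002,0.007,0,0,255]],
  ],
)

```text
time: 15.75
position: [0.4904, -0.0709, 0.0956]
tool_rot: [-2.396, -2.032, -0.0]
ft_force: [-1.8, -0.4, 0.6]
grip_width: 0.011
```

Request:
drive_tool(
  rows=[
    [[0,0.003,0,0,255],[0.002,0.006,0,0,255],[0.002,0.006,0,0,255]],
  ],
)

```text
time: 16.12
position: [0.4922, -0.0709, 0.0956]
tool_rot: [2.396, 2.032, 0.0]
ft_force: [-2.3, -1.0, -0.3]
grip_width: 0.007
```

Request:
drive_tool(
  rows=[
    [[0,0.003,0,0,255],[0,0.005,0,0,255],[0,0.005,0,0,255]],
  ],
)

```text
time: 16.5
position: [0.493, -0.0709, 0.0955]
tool_rot: [-2.395, -2.032, 0.001]
ft_force: [-5.6, 0.3, 1.9]
grip_width: 0.005
```

Request:
drive_tool(
  rows=[
    [[0,0.002,0,0,255],[0,0.004,0,0,255],[0,0.004,0,0,255]],
  ],
)

```text
time: 16.88
position: [0.4931, -0.0709, 0.0953]
tool_rot: [-2.393, -2.03, 0.004]
ft_force: [-7.6, 0.5, 4.2]
grip_width: 0.004
```

Request:
drive_tool(
  rows=[
    [[0,0.002,0,0,255],[0,0.004,0,0,255],[0,0.004,0,0,255]],
  ],
)

```text
time: 17.25
position: [0.4933, -0.071, 0.0953]
tool_rot: [-2.392, -2.029, 0.006]
ft_force: [-10.6, 0.4, 7.5]
grip_width: 0.008
```

The force rose to 10.6 N with no motion, so the bare lever is at its shut stop. I'll back off, lift clear and check.

Request:
drive_tool(
  rows=[
    [[0,-0.02,0,0,255],[0,-0.05,0,0,255],[0,-0.05,-0.1,0,255],[0,-0.05,-0.25,0,255],[0,-0.05,-0.4,0,255],[0,0,-0.48,0,255],[0.05,0.1,-0.48,0,255],[0.1,0.18,-0.48,0,255],[0.1,0.2,-0.48,0,255],[0.1,0.2,-0.48,0,255],[0.1,0.2,-0.48,0,255]],
  ],
)

```text
time: 18.62
position: [0.5593, -0.0523, 0.2397]
tool_rot: [-2.397, -2.031, -0.0]
ft_force: [0.0, -0.3, -0.0]
grip_width: 0.006
```

```bash
python3 - <<'E'
from h import *
d=ctrl.get_image("wrist"); im=d["img"]; cv2.imwrite("pics/wrist10.png",im)
for n,(x0,y0,x1,y1) in (("scene",(180,130,360,310)),("side",(170,150,330,310))):
    e=ctrl.get_image(n); cv2.imwrite(f"pics/{n}10.png",cv2.resize(e["img"][y0:y1,x0:x1],(500,500),interpolation=cv2.INTER_CUBIC))
m=(im.max(2)<60).astype(np.uint8); m[232:]=0; k,l,s,c=cv2.connectedComponentsWithStats(m)
ey=np.array([.165,.986]);ex=np.array([.986,-.165])
for i in range(1,k):
    if s[i,4]>200:
        p=np.argwhere(l==i)[:,::-1].astype(np.float32); e=cv2.boxPoints(cv2.minAreaRect(p))
        a,b=((e[0]+e[1])/2,(e[2]+e[3])/2) if np.linalg.norm(e[0]-e[1])<np.linalg.norm(e[1]-e[2]) else ((e[1]+e[2])/2,(e[3]+e[0])/2)
        A,B=ray(d,a,.09)[:2],ray(d,b,.09)[:2]; w=A-B
        print(s[i],A.round(4),B.round(4),np.linalg.norm(w),"theta mod pi",np.arctan2(-w@ex,w@ey)%np.pi)
E
```

```text
[332  72  19  51 705] [0.4646 0.0128] [0.5045 0.0056] 0.04050545671884265 theta mod pi 1.5581805966026427
[220 137  47  17 721] [ 0.513  -0.0598] [ 0.5064 -0.0992] 0.03995289438464949 theta mod pi 0.0007808466853877711
[504 139  50  17 741] [0.5554 0.1865] [0.5496 0.1442] 0.04270020392089453 theta mod pi 0.02917673802101637
```

View pics/wrist10.png

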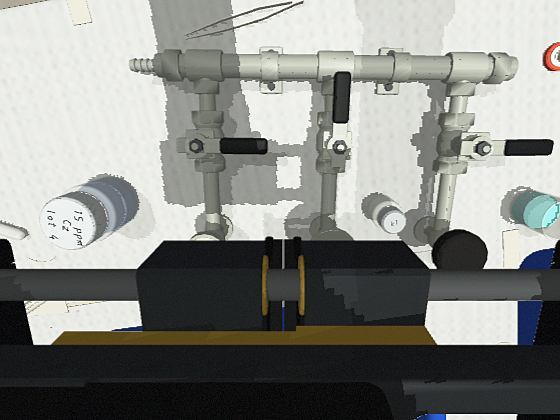

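View pics/scene10.png

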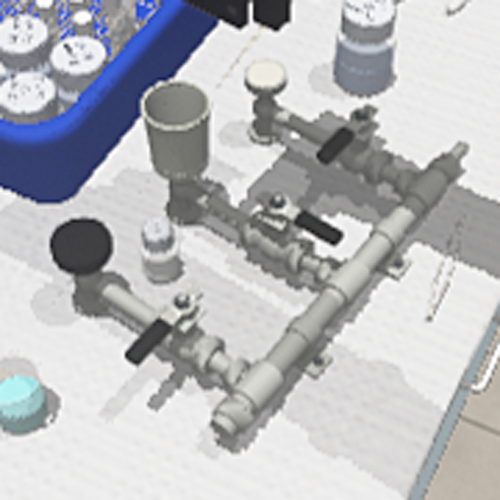

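The wrist view gives bare 0.00, funnel 1.56 and capped about 0.03 rad (untouched; measurement noise). The funnel, cap and bystanders look unmoved and the arm is clear, so I'm handing in.

```bash
python3 -c "
from bench import ctrl
print(ctrl.close_job())"
```

```text
the job is handed in; nothing more can be done
None
```

Both levers are set: the bare station's is at its shut stop and the funnel station's is at its open stop. I pushed each round with the closed fingertips, then lifted the arm clear and handed the job in at about 19 s of the 51 s allowed.

- **Force:** pushing took about 2–4 N. At each stop the force rose with no further motion, to 6.5 N at the funnel lever and 10.6 N at the bare one. The limit is 40 N.
- **Lever angles in the last wrist picture:** bare about 0.00 rad, funnel about 1.56 rad, capped about 0.03 rad. I never touched the capped lever and it read about 0.00 at the start, so I take 0.03 as measurement noise.
- **Everything else:** the funnel, cap and the things standing about look unmoved in the pictures. I checked those by eye only and did not measure them again.
- **Disagreements:** the cameras differed by up to about 7 mm on the funnel lever and more on the farthest pivot, so I relied on touch to find the stops. The finger was also thinner than I had assumed, so the funnel lever's stop came about 7 mm later than planned.

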